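# Level the sprung photo stage under load

### The arm

A 6-joint arm with a two-finger parallel gripper is mounted at the origin on a cart in front of the work surface, level with it; the furniture and walls round the work are solid. World frame = base frame: x ahead of the robot, y to its left, z up, the work surface at z = 0. Lengths are in mm, angles in rad, forces in N, time in s.
With the tool pointing down it reaches from about 350 to 950 mm from the base axis. Payload 17.4 kg.
Tool frame: the origin (TCP) lies between the finger pads, 19 mm behind the fingertips; this is the grasp point; z points along the fingers, y is the line along which they close (so a half turn about z gives the same grasp; the last joint's range is limited). The gripper opens to 93 mm and grips with 3 to 60 N. Pads are 15 mm wide; open, the fingers measure 128 mm over their backs; the gripper's body (75 mm by 188 mm) begins 65 mm behind the grasp point.
Start: joints at [-1.145, 0.116, 1.442, -0, 1.584, -0.038], TCP at [301.953, -603.703, 237.446] pointing down, gripper open.
Joint ranges: [-2.83, 2.83], [-0.83, 2.19], [0.07, 2.5], [-1.14, 4.28], [0.01, 3], [-2.97, 2.97]. Speed limits (rad/s): [1.89, 1.89, 2.22, 3.14, 3.14, 3.14].

### API

Orientations are given as a unit quaternion [w, x, y, z].
In Python, from cell import robot gives the robot as it stands. The module is installed in compiled form; this text tells all that it offers.
- The arm moves only by the tool move_arm, never from a script. Its argument "motion" is a list of rows, each an object with "hand": the closure, from -1 (fully open) to 1 (shut); "slide": the shift along the tool's x, y, z in units of 1000 mm (1.0 is 1000 mm), a list of three; "spin": the turn about the tool's z in units of 90 degrees (1.0 is 90 degrees). A call has 1 to 8 rows; each row shifts and turns the commanded pose from where the row before left it, along the tool's axes as they then stand; what a row does not reach is not made up. A row lasts 1/8 s, in which the tool goes at most 62.5 mm and 10.7 degrees, less where a joint would pass 70% of its speed; a pose out of reach is approached as far as the arm can. A call with a number of a shift or a turn outside -1 to 1 is refused whole. A call with a gripper value outside its range is refused whole. The fingers move at their own pace and stop on an object; "grip_force" is the grip in N (left out, the last holds). Time passes only in rows, so rows that do not move let the fingers close. It gives the time, the measured TCP pose, the force, the opening and the grip force at its end, in the units of the state.
- robot.sense(): the state, without advancing time (a new reading comes with each control period).
- robot.camera(name): name is "side" or "top"; returns a dict with "pixels" (384x512x3 uint8, blue, green, red), "K" (3x3 intrinsics, pixels), "camera_from_world" (4x4, takes a point from world to camera coordinates). Camera axes: x right, y up, looking along -z (the intrinsics and any distortion apply to the point x, -y, -z); pixel columns grow to the right and rows downward; lengths in mm; the calibration is good to about 2 mm. A picture is of the moment at which its call begins. There is no depth.
- robot.hand_in(): hands the job in; it is judged then, once.
The state is a dict: "time_s": time; "joint_positions": joint angles; "dq": joint speeds; "joint_efforts": joint torques, N m; "ee_pos": TCP position; "tcp_rot": TCP orientation; "wrist_force": force on the tool from outside, world axes, zero at the start; "torque": the same for the moment, N m; "finger_gap": opening from 0.0 (shut) to 1.0 (fully open); "finger_force": force on a finger pad.
Only numpy, scipy, OpenCV 4.12 (cv2) and the standard library are available. Lean on these libraries where they do the work, as an engineer would, in place of code of your own. Each camera call takes 0.05 s, during which the arm holds its last target. There are 200 camera calls.

### The job

Lay the loose spirit level in the lane between the two rails of the sprung photo stage and let go of it. Then take the stage's round knob, press the stage down firmly onto its screw as a specimen drawer would load it, and turn the knob until, with the stage pressed down, the bubble stands between the two rings of its vial. Finish still gripping the knob and pressing it down with the bubble centred (it springs up if let go); leave the beetle block, pinning block, vial and loupe where they are.

Things in the scene. Friction and masses are not known exactly. Their poses are not given: they have to be found in the camera images.
- stage_base: grey painted base of the stage, 265 x 110 x 12 mm, fixed to the desk. Origin on the desk at its centre; +x runs from the knob end to the hinge end. The knob's axis is at x = -100 mm, the hinge at x = +100 mm
- lane (a point): centre of the lane on the top face of the hinged aluminium plate (232 x 86 x 8 mm), 72 mm from the hinge axis towards the knob, 4 mm above the axis when level. x runs along the lane towards the hinge, z is the plate's normal. The lane is 134 mm long, 42 mm wide, between two rails 8 mm wide and 8 mm high
- knob_grip (a point): middle of the grip of the black fluted levelling knob: barrel 40 mm in diameter, top 14 mm above this point; 14 mm below it is the upper face of a steel collar, 66 mm in diameter, on which fingertips can push. The knob rides on the plate, 200 mm from the hinge axis, this point 26 mm above the axis when level; it turns about the plate's normal
- knob (a joint): turn of the knob, rad, 0 to 2.4, grows clockwise seen from above; stiff, 0.15 N m. Clockwise raises the pressed-down height by 7 mm at the knob (0.035 rad of tilt) per rad. At the start the screw is too low: pressed down, the knob end hangs 4 to 10 mm below level; the right turn is read from the bubble
- spirit_level: loose grey bar level, 120 (x) x 26 (y) x 36 (z) mm, 120 g. Origin at the centre of its underside, x along the bar, z up. The bar is 22 mm high, the clear vial and its end caps stand on top to 36 mm, at most 22 mm wide. Either end may point to the hinge
- bubble (a joint): position of the dark bubble (20 mm long) along the spirit level's own x axis, m, 0 when centred between the two black rings round the vial (32 mm apart). It moves towards the higher end, 0.6 m per rad of tilt, to at most 32 mm, and needs about 1.5 s to settle
- beetle_block: beetle pinned on a white foam cube, 32 x 30 x 52 mm, leave alone; origin under its centre
- pinning_block: stepped wooden pinning block, 32 x 78 x 36 mm, leave alone; origin under its centre
- vial: capped glass vial, 21 mm in diameter, 70 mm tall, leave alone; origin under its centre
- loupe: folding pocket loupe, 26 x 67 x 16 mm, leave alone; origin under its centre
- hinge (a point): middle of the plate's hinge axis, 46 mm above the desk; the axis is parallel to this point's and the base's y axis. A spring tips the unloaded plate 0.05 rad, knob end up (knob 10 mm above its level height). Pushing it down at the knob takes 3 N (top) to 6 N (lowest) until the screw meets the base; that stop is rigid
- foot: steel ball foot, 10 mm in diameter, at the lower end of the knob's screw under the plate, origin at the ball's centre. It comes 7 mm further out of the plate per rad of clockwise turn and stands on the base (top face 12 mm above the desk) while the plate is pressed down; with the plate level it then stands 29 mm below the hinge axis

How it is judged (in metres and radians):
On the way:
1. the spirit level lies in the lane, let go (z of spirit_level in the frame of lane between -0.004 and 0.004 m and y of spirit_level in the frame of lane between -0.012 and 0.012 m and x of spirit_level in the frame of lane between -0.03 and 0.03 m and angle between the z axis of spirit_level and the z axis of lane, either way round below 0.03 rad and contact force between each of the arm, the fingers and spirit_level below 0.1 N), for 0.2 s.
At the end, for the whole second after the job is handed in: fingers on the knob (TCP within 30 mm of its grip point, over 3 N); the screw's foot pressed on the base with over 1 N; bubble within 6 mm of the middle, plate within 0.0115 rad of level; the spirit level flat in the lane, within 12 mm sideways and 30 mm along of its centre, untouched (all of step 1 and value of joint bubble between -0.006 and 0.006 m and contact force between foot and stage_base above 1 N and contact force between the fingers and stage_base above 3 N and angle between lane's own z axis and vertical below 0.0115 rad and distance between the grasp point and knob_grip below 0.03 m); the arm keeps its last pose, push and grip.
It fails at once if a bystander (beetle block, pinning block, vial or loupe) is moved more than 20 mm or tipped (distance of any of beetle_block, pinning_block, vial, loupe from where it was at the start of the episode above 0.02 m or angle between any of beetle_block, vial's own z axis and vertical above 0.5 rad).
It also fails if it takes over 64 s, if anything falls off the work surface, if the arm or the gripper's body presses on something with over 40 N, if the wrist force passes 120 N, or if a joint passes its speed limit or range.

## Working session

There is one attempt and no reset: what is moved stays moved. The work goes in short steps, Python scripts to look and compute and a tool call to move; the robot and the scene stay as the last step left them, time stands still between calls to the robot, and variables do not carry over. Pictures are saved under pics/ and viewed, at most 10 in all, crops included, and the job is handed in when it is done.

Besides the shell and the picture viewer there is one more tool, called after "Call:" by a JSON object that holds its "op" and its "data", one argument or row to a line. move_arm: Moves the arm, as the interface text tells. Its arguments: {"type":"object","properties":{"motion":{"type":"array","items":{"type":"object","properties":{"hand":{"type":"number"},"slide":{"type":"array","items":{"type":"number"}},"spin":{"type":"number"}}}},"grip_force":{"type":"number"}},"required":["motion"]}

```bash
mkdir -p pics
cat > h.py <<'E'
import numpy as np, cv2
from cell import robot
def shot(n,f,crop=None,scale=1):
    c=robot.camera(n); im=np.asarray(c["pixels"])
    np.savez('pics/cal_'+n,K=c["K"],T=c["camera_from_world"])
    if crop: x0,y0,x1,y1=crop; im=im[y0:y1,x0:x1]
    if scale!=1: im=cv2.resize(im,None,fx=scale,fy=scale,interpolation=cv2.INTER_CUBIC)
    cv2.imwrite('pics/'+f+'.png',im); return c
def cal(n):
    z=np.load('pics/cal_%s.npz'%n); return z['K'],z['T']
def ray(n,u,v):
    K,T=cal(n); R=T[:3,:3]
    d=np.linalg.inv(K)@[u,v,1]; d=R.T@np.array([d[0],-d[1],-d[2]]); return -R.T@T[:3,3],d
def atz(n,u,v,z):
    o,d=ray(n,u,v); return o+d*(z-o[2])/d[2]
def tri(a,b):
    A=np.zeros((3,3));B=np.zeros(3);rs=[ray(*a),ray(*b)]
    for o,d in rs:
        d=d/np.linalg.norm(d);P=np.eye(3)-np.outer(d,d);A+=P;B+=P@o
    p=np.linalg.solve(A,B)
    return p,[float(np.linalg.norm(np.cross(p-o,d/np.linalg.norm(d)))) for o,d in rs]
def proj(n,p):
    K,T=cal(n); q=T[:3,:3]@p+T[:3,3]; q=K@np.array([q[0],-q[1],-q[2]]); return q[:2]/q[2]
E
python3 - <<'E'
from h import *
np.set_printoptions(precision=3,suppress=True)
for n in("side","top"):
    c=shot(n,n+'0',scale=1.5); print(c["K"],c["camera_from_world"],{k:0 for k in c})
print(robot.sense())
E
```

```text
[[372.745   0.    259.94 ]
 [  0.    372.745 191.089]
 [  0.      0.      1.   ]] [[  -0.572   -0.82     0.014  351.081]
 [   0.529   -0.356    0.77  -332.319]
 [  -0.627    0.448    0.638 -729.561]
 [   0.       0.       0.       1.   ]] {'pixels': 0, 'K': 0, 'camera_from_world': 0}
[[392.147   0.    254.287]
 [  0.    392.147 195.148]
 [  0.      0.      1.   ]] [[   -0.005    -1.        0.       23.126]
 [    0.998    -0.005     0.063  -560.554]
 [   -0.063     0.001     0.998 -1004.619]
 [    0.        0.        0.        1.   ]] {'pixels': 0, 'K': 0, 'camera_from_world': 0}
{'time_s': 0.1, 'joint_positions': array([-1.145,  0.116,  1.442, -0.   ,  1.584, -0.038]), 'dq': array([ 0.   , -0.001, -0.001,  0.001, -0.002, -0.   ]), 'joint_efforts': array([  0.001, -72.29 , -62.386,   0.078,   0.023,  -0.   ]), 'ee_pos': array([ 301.877, -603.551,  236.786]), 'tcp_rot': array([-0.001,  0.973,  0.23 , -0.   ]), 'wrist_force': array([-0.074,  0.338,  0.306]), 'torque': array([-0.015,  0.04 , -0.032]), 'finger_force': 0.0, 'finger_gap': 1.001410468481708}
```

View pics/side0.png

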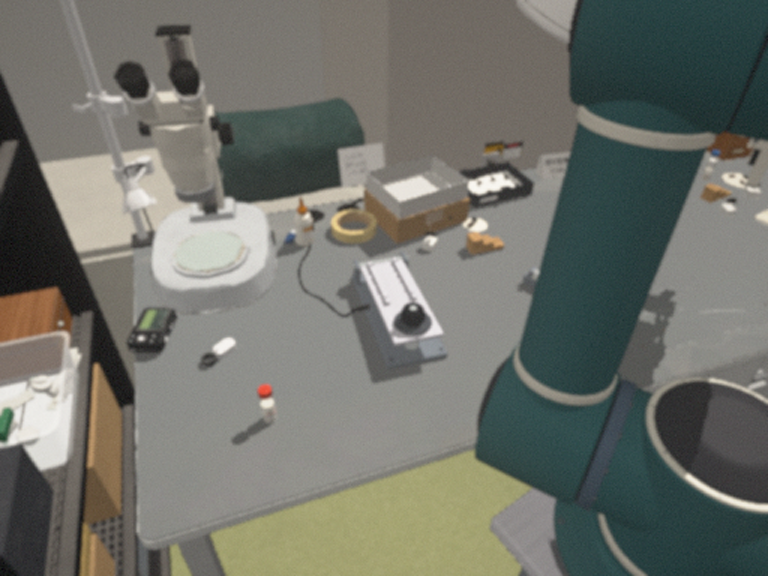

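View pics/top0.png

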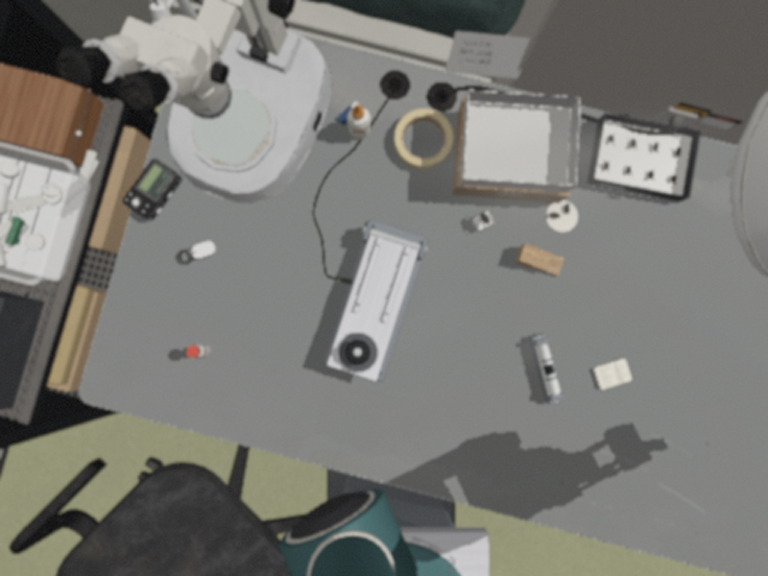

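The side view shows the stage (knob near (410,318) of the 1.5x picture), with the arm hiding most of the spirit level (an end near (535,275)). The top view shows the knob at (357,351), the rails from (405,248) to (385,318), the level at (547,368), the pinning block at (541,260), the beetle at (481,219), the vial at (197,352) and the loupe at (203,250).

Run:
```python
from h import *
s=cv2.imread('pics/side0.png')
T=robot.camera("top")["pixels"]; S=robot.camera("side")["pixels"]
def cr(im,x,y,w,h,k): return cv2.resize(np.ascontiguousarray(im[y:y+h,x:x+w]),None,fx=k,fy=k,interpolation=cv2.INTER_CUBIC)
a=cr(T,210,140,80,120,5); b=cr(S,230,160,80,90,5); c=cr(T,340,215,40,60,5)[:, :]
W=np.zeros((600,800,3),np.uint8); W[:,:400]=a; W[:450,400:]=b; 
W[450:,400:]=0
cv2.imwrite('pics/c1.png',W)
# level: rough axis by top
for n,u,v,z in[("top",547/1.5,368/1.5,30),("top",541/1.5,338/1.5,22),("top",554/1.5,400/1.5,22),("top",357/1.5,351/1.5,96),("top",541/1.5,260/1.5,30),("top",481/1.5,219/1.5,50),("top",612/1.5,374/1.5,10)]: print(atz(n,u,v,z).round(1))
cv2.imwrite('pics/c2.png',cr(T,330,205,100,75,8))
```

```text
[ 430. -261.   30.]
[ 480.9 -254.1   22. ]
[ 375. -274.   22.]
[462.8  59.8  96. ]
[ 615.  -254.9   30. ]
[ 683.1 -149.1   50. ]
[ 417.8 -379.2   10. ]
```

View pics/c1.png

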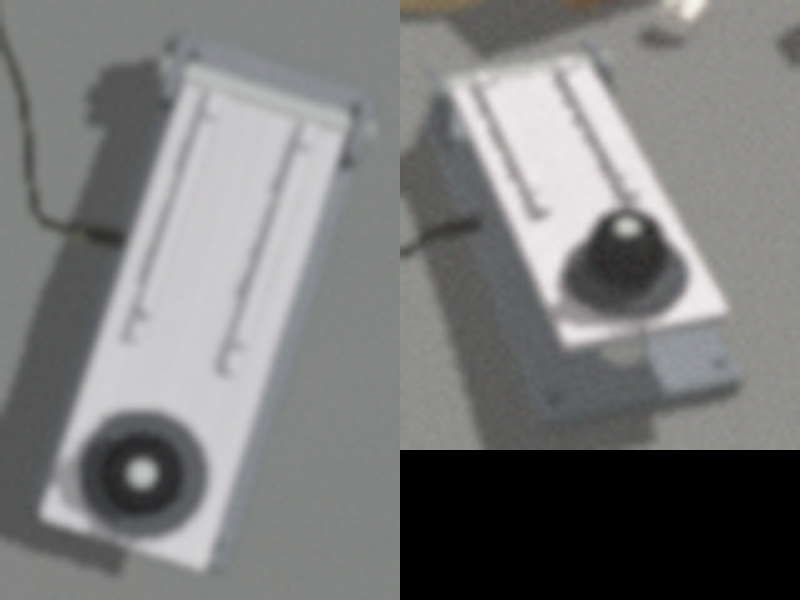

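View pics/c2.png

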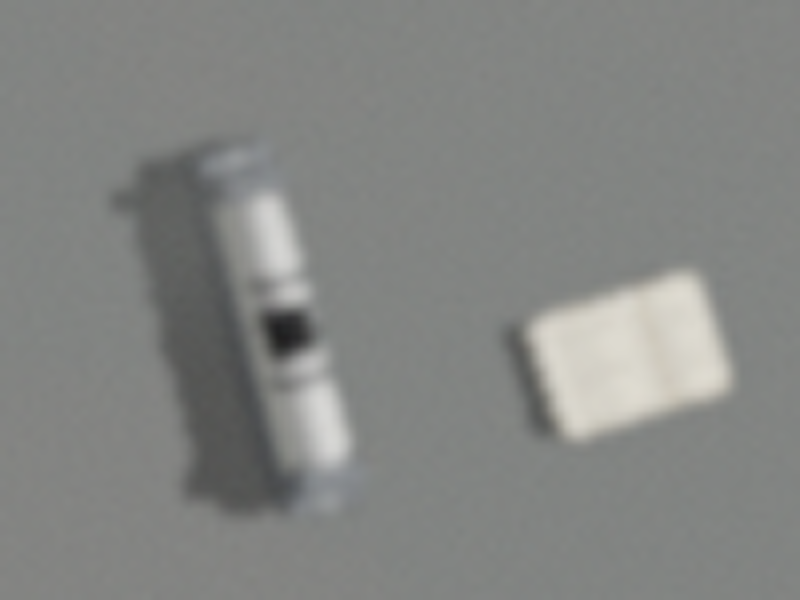

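The crops show the plate corners in the top crop at (188,68), (350,118), (210,572) and (38,518), with the knob top at (140,473). In the side crop the near corners are (565,348) and (730,312), and the knob top is (628,227). The level's end caps in its crop are (235,160) and (320,490), with the bubble at (290,333). The light block beside it is left alone.

Run:
```python
from h import *
np.set_printoptions(precision=1,suppress=True)
t=lambda x,y:("top",210+(x+.5)/5-.5,140+(y+.5)/5-.5)
s=lambda x,y:("side",230+(x-400+.5)/5-.5,160+(y+.5)/5-.5)
l=lambda x,y:("top",330+(x+.5)/8-.5,205+(y+.5)/8-.5)
for n,a,b in[("knobtop",(140,473),(628,227)),("nl",(38,518),(565,348)),("nr",(210,572),(730,312)),("fl",(188,68),(452,78)),("fr",(350,118),(590,55)),
 ("rail l near",(130,340),(540,213)),("rail r near",(225,373),(632,195)),("rail l far",(208,95),(480,80))]:
    p,e=tri(t(*a),s(*b)); print(n,p,e)
K=np.array([atz(*t(140,473),100)]); print("knob@100",K)
for n,z in(((38,518),59),((210,572),59),((188,68),49),((350,118),49)): print(n,atz(*t(*n),z))
A=atz(*l(235,160),34);B=atz(*l(320,490),34);print(A,B,(A+B)/2,np.linalg.norm(A-B),np.arctan2(*(A-B)[1::-1]))
print(atz(*l(290,333),36), robot.sense()['tcp_rot'])
```

```text
knobtop [462.3  60.7  97. ] [0.06474000243291529, 0.06474000243283014]
nl [439.5 113.5  60.5] [0.7404317035701644, 0.7404317035702522]
nr [413.2  29.2  60.2] [1.8109305001437495, 1.8109305001436042]
fl [664.6  37.3  53.1] [0.6458286035645362, 0.6458286035644742]
fr [639.  -44.5  51.8] [0.4692295488714489, 0.46922954887147217]
rail l near [527.5  67.7  62.1] [0.7424186418141526, 0.7424186418141433]
rail r near [510.5  20.   64. ] [0.2290751797236208, 0.22907517972350233]
rail l far [650.2  27.2  56.4] [0.7283153605073824, 0.7283153605073793]
knob@100 [[462.4  60.6 100. ]]
(38, 518) [439.  113.1  59. ]
(210, 572) [412.   27.8  59. ]
(188, 68) [665.7  37.9  49. ]
(350, 118) [639.7 -44.3  49. ]
[ 483.1 -246.5   34. ] [ 378.6 -271.1   34. ] [ 430.8 -258.8   34. ] 107.35122360503283 0.2320089266780513
[ 428.2 -262.2   36. ] [-0.   1.   0.2 -0. ]
```

Call:
{"op": "move_arm", "data": {
  "motion": [
    {"hand": -1, "slide": [0.0334, -0.0312, 0], "spin": 0},
    {"hand": -1, "slide": [0.0334, -0.0312, 0], "spin": 0},
    {"hand": -1, "slide": [0.0334, -0.0312, 0], "spin": 0},
    {"hand": -1, "slide": [0.0334, -0.0312, 0], "spin": 0},
    {"hand": -1, "slide": [0.0334, -0.0312, 0], "spin": 0},
    {"hand": -1, "slide": [0.0334, -0.0312, 0], "spin": 0},
    {"hand": -1, "slide": [0.0334, -0.0312, 0], "spin": 0},
    {"hand": -1, "slide": [0.0334, -0.0312, 0], "spin": 0}
  ]
}}

```text
time_s: 1.2
ee_pos: [429.5, -259.5, 237.4]
tcp_rot: [0.0, 0.973, 0.23, 0.0]
wrist_force: [0.6, -0.3, -0.7]
finger_gap: 1.001
finger_force: 0.0
```

Call:
{"op": "move_arm", "data": {
  "motion": [
    {"hand": -1, "slide": [0, 0, 0.025], "spin": 0.075},
    {"hand": -1, "slide": [0, 0, 0.025], "spin": 0.073},
    {"hand": -1, "slide": [0, 0, 0.025], "spin": 0},
    {"hand": -1, "slide": [0, 0, 0.02], "spin": 0},
    {"hand": -1, "slide": [0, 0, 0], "spin": 0},
    {"hand": -1, "slide": [0, 0, 0], "spin": 0}
  ]
}}

```text
time_s: 1.95
ee_pos: [429.6, -261.2, 143.4]
tcp_rot: [0.0, 0.993, 0.115, 0.0]
wrist_force: [0.3, -0.1, 0.5]
finger_gap: 0.999
finger_force: 0.0
```

Run:
```python
from h import *
s=robot.sense(); print(s)
u=proj("side",np.array([430,-260,30])); v=proj("top",np.array([430,-260,30])); print(u,v)
S=robot.camera("side")["pixels"];T=robot.camera("top")["pixels"]
def cr(im,x,y,w,h,k): return cv2.resize(np.ascontiguousarray(im[y:y+h,x:x+w]),None,fx=k,fy=k,interpolation=cv2.INTER_CUBIC)
x,y=int(u[0])-40,int(u[1])-40; print(x,y)
cv2.imwrite('pics/d1.png',np.hstack([cr(S,x,y,80,80,5),cr(T,int(v[0])-40,int(v[1])-40,80,80,5)]))
```

```text
{'time_s': 1.95, 'joint_positions': array([-5.97028389e-01, -2.26841550e-01,  1.92340967e+00, -1.05786308e-05,
        1.44403097e+00,  7.42414079e-01]), 'dq': array([ 0.0002808 , -0.00453573, -0.00332114, -0.00149735, -0.00225909,
        0.00136003]), 'joint_efforts': array([ 1.35326778e-02, -4.04232180e+01, -5.92707753e+01,  6.67196489e-02,
       -6.09719194e-02, -4.04116741e-03]), 'ee_pos': array([ 429.56267499, -261.17911201,  143.39860277]), 'tcp_rot': array([3.28807725e-04, 9.93316682e-01, 1.15419767e-01, 3.72432534e-04]), 'wrist_force': array([ 0.31155011, -0.14574897,  0.4638184 ]), 'torque': array([-0.04451028,  0.01005248,  0.02629698]), 'finger_force': 0.0, 'finger_gap': 0.9993895059668214}
[368.22196473 187.39884045] [364.27174428 245.34402723]
328 147
```

View pics/d1.png

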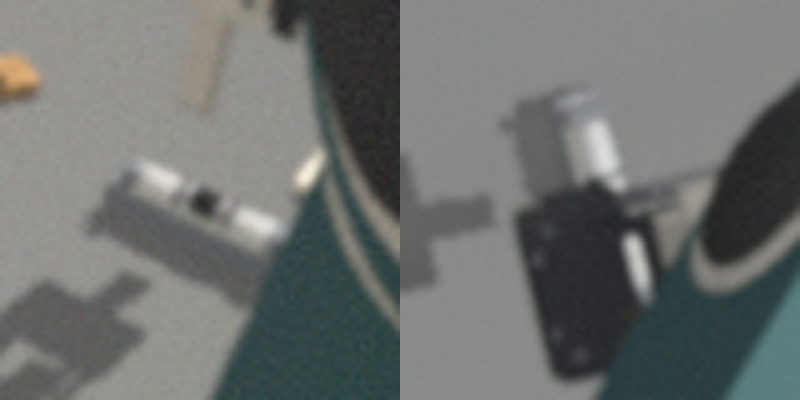

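The side crop now shows the level, with its bubble at (205,202), its hinge-side cap at about (133,163) and the lower corner of the bar at about (95,222). The gripper body and arm hide the rest.

Run:
```python
from h import *
np.set_printoptions(precision=1,suppress=True)
s=lambda x,y:("side",328+(x+.5)/5-.5,147+(y+.5)/5-.5)
l=lambda x,y:("top",330+(x+.5)/8-.5,205+(y+.5)/8-.5)
print(tri(l(290,333),s(205,202)),tri(l(237,152),s(135,161)))
```

```text
(array([ 429. , -262.4,   31.2]), [1.503508330502165, 1.5035083305022885]) (array([ 482.6, -250.9,   31.9]), [4.326571783063545, 4.326571783063511])
```

Call:
{"op": "move_arm", "data": {
  "motion": [
    {"hand": -1, "slide": [0, 0, 0.03]},
    {"hand": -1, "slide": [0, 0, 0.03]},
    {"hand": -1, "slide": [0, 0.001, 0.03]},
    {"hand": -1, "slide": [0, 0, 0.015]},
    {"hand": -1, "slide": [0, 0, 0.007]},
    {"hand": -1, "slide": [0, 0, 0]},
    {"hand": -0.3, "slide": [0, 0, 0]},
    {"hand": 0.0, "slide": [0, 0, 0]}
  ],
  "grip_force": 20
}}

```text
$.motion[0]: bad value
```

Call:
{"op": "move_arm", "data": {
  "motion": [
    {"hand": 0.3, "slide": [0, 0, 0]},
    {"hand": 0.6, "slide": [0, 0, 0]},
    {"hand": 0.8, "slide": [0, 0, 0]},
    {"hand": 0.8, "slide": [0, 0, 0]},
    {"hand": 0.8, "slide": [0, 0, 0]},
    {"hand": 0.8, "slide": [0, 0, 0]}
  ]
}}

```text
$.motion[0]: bad value
```

Every field is required.

Call:
{"op": "move_arm", "data": {
  "motion": [
    {"hand": -1, "slide": [0, 0, 0.03], "spin": 0},
    {"hand": -1, "slide": [0, 0, 0.03], "spin": 0},
    {"hand": -1, "slide": [0, 0.001, 0.03], "spin": 0},
    {"hand": -1, "slide": [0, 0, 0.015], "spin": 0},
    {"hand": -1, "slide": [0, 0, 0.007], "spin": 0},
    {"hand": -1, "slide": [0, 0, 0], "spin": 0},
    {"hand": -0.3, "slide": [0, 0, 0], "spin": 0},
    {"hand": 0.0, "slide": [0, 0, 0], "spin": 0}
  ],
  "grip_force": 20
}}

```text
time_s: 3.05
ee_pos: [429.8, -262.1, 31.2]
tcp_rot: [0.0, 0.993, 0.115, 0.0]
wrist_force: [-0.8, -0.1, 0.6]
finger_gap: 0.833
finger_force: 0.0
```

Call:
{"op": "move_arm", "data": {
  "motion": [
    {"hand": 0.3, "slide": [0, 0, 0], "spin": 0},
    {"hand": 0.6, "slide": [0, 0, 0], "spin": 0},
    {"hand": 0.8, "slide": [0, 0, 0], "spin": 0},
    {"hand": 0.8, "slide": [0, 0, 0], "spin": 0},
    {"hand": 0.8, "slide": [0, 0, 0], "spin": 0},
    {"hand": 0.8, "slide": [0, 0, 0], "spin": 0}
  ]
}}

```text
time_s: 3.8
ee_pos: [429.5, -261.9, 30.4]
tcp_rot: [0.0, 0.993, 0.115, -0.0]
wrist_force: [0.6, -0.2, 1.1]
finger_gap: 0.276
finger_force: 20.0
```

Call:
{"op": "move_arm", "data": {
  "motion": [
    {"hand": 0.8, "slide": [0, 0, -0.02], "spin": 0},
    {"hand": 0.8, "slide": [0, 0, -0.03], "spin": 0},
    {"hand": 0.8, "slide": [0, 0, -0.04], "spin": 0.087},
    {"hand": 0.8, "slide": [0, 0, -0.03], "spin": 0.087},
    {"hand": 0.8, "slide": [0, 0, 0], "spin": 0.087},
    {"hand": 0.8, "slide": [0, 0, 0], "spin": 0.087},
    {"hand": 0.8, "slide": [0, 0, 0], "spin": 0}
  ]
}}

```text
time_s: 4.68
ee_pos: [429.4, -261.9, 150.3]
tcp_rot: [-0.0, 0.988, -0.157, -0.0]
wrist_force: [0.0, 0.5, -0.5]
finger_gap: 0.277
finger_force: 20.0
```

Call:
{"op": "move_arm", "data": {
  "motion": [
    {"hand": 0.8, "slide": [0.0075, -0.0396, 0], "spin": 0},
    {"hand": 0.8, "slide": [0.0075, -0.0396, 0], "spin": 0},
    {"hand": 0.8, "slide": [0.0075, -0.0396, 0], "spin": 0},
    {"hand": 0.8, "slide": [0.0075, -0.0396, 0], "spin": 0},
    {"hand": 0.8, "slide": [0.0075, -0.0396, 0], "spin": 0},
    {"hand": 0.8, "slide": [0.0075, -0.0396, 0], "spin": 0},
    {"hand": 0.8, "slide": [0.0075, -0.0396, 0], "spin": 0},
    {"hand": 0.8, "slide": [0.0075, -0.0396, 0], "spin": 0}
  ]
}}

```text
time_s: 5.68
ee_pos: [585.2, 22.0, 150.2]
tcp_rot: [0.0, 0.988, -0.155, -0.0]
wrist_force: [0.8, -0.6, -0.9]
finger_gap: 0.278
finger_force: 20.0
```

Call:
{"op": "move_arm", "data": {
  "motion": [
    {"hand": 0.8, "slide": [0, 0, 0.02], "spin": 0},
    {"hand": 0.8, "slide": [0, 0, 0.02], "spin": 0},
    {"hand": 0.8, "slide": [0, 0, 0.008], "spin": 0},
    {"hand": 0.8, "slide": [0, 0, 0], "spin": 0},
    {"hand": 0.8, "slide": [0, 0, 0], "spin": 0}
  ]
}}

```text
time_s: 6.3
ee_pos: [585.0, 20.2, 103.2]
tcp_rot: [-0.0, 0.988, -0.157, 0.0]
wrist_force: [-0.1, -0.2, -0.6]
finger_gap: 0.28
finger_force: 20.0
```

Run:
```python
from h import *
s=robot.sense(); print(s['ee_pos'],s['tcp_rot'],s['wrist_force'],s['joint_positions'])
S=robot.camera("side")["pixels"];T=robot.camera("top")["pixels"]
def cr(im,x,y,w,h,k): return cv2.resize(np.ascontiguousarray(im[y:y+h,x:x+w]),None,fx=k,fy=k,interpolation=cv2.INTER_CUBIC)
cv2.imwrite('pics/e1.png',np.hstack([cr(S,230,150,80,90,5),cr(T,220,135,80,90,5)]))
```

```text
[585.00733152  20.23856037 103.17224415] [-6.64183099e-05  9.87569224e-01 -1.57183961e-01  4.75117429e-04] [-0.11381452 -0.1903386  -0.6477867 ] [-8.99069111e-03 -9.99532508e-03  1.79355461e+00 -9.77326993e-06
  1.35707394e+00  1.87748477e+00]
```

View pics/e1.png

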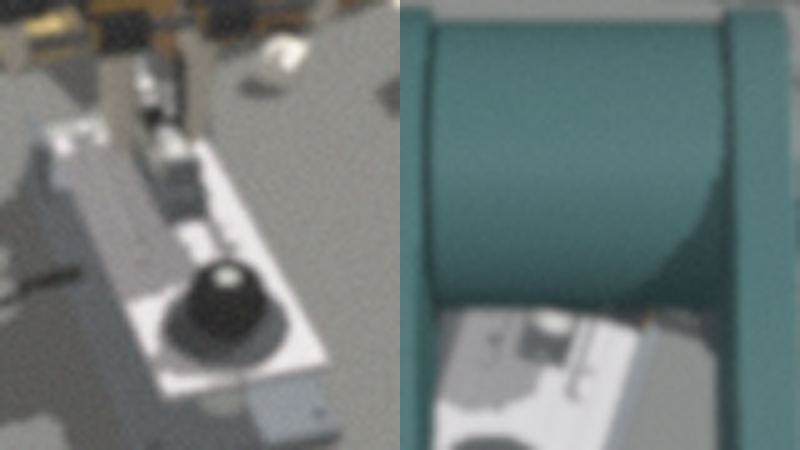

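The side crop shows the gripped level over the lane. Its near end at (180,190) is between the rails and clear of the knob at (228,280); the top crop agrees, with the level's end at (547,340) between the rail ends.

Call:
{"op": "move_arm", "data": {
  "motion": [
    {"hand": 0.8, "slide": [0, 0, 0.01], "spin": 0},
    {"hand": 0.8, "slide": [0, 0, 0.004], "spin": 0},
    {"hand": 0.8, "slide": [0, 0, 0], "spin": 0},
    {"hand": 0.8, "slide": [0, 0, 0], "spin": 0}
  ]
}}

```text
time_s: 6.9
ee_pos: [584.8, 20.7, 88.5]
tcp_rot: [-0.0, 0.988, -0.157, 0.0]
wrist_force: [0.1, -0.1, -1.6]
finger_gap: 0.273
finger_force: 20.0
```

Call:
{"op": "move_arm", "data": {
  "motion": [
    {"hand": 0.8, "slide": [0, 0, 0.002], "spin": 0},
    {"hand": 0.8, "slide": [0, 0, 0], "spin": 0},
    {"hand": 0.8, "slide": [0, 0, 0], "spin": 0}
  ]
}}

```text
time_s: 7.28
ee_pos: [584.9, 20.7, 86.6]
tcp_rot: [-0.0, 0.988, -0.157, 0.0]
wrist_force: [0.7, -0.4, -0.0]
finger_gap: 0.276
finger_force: 20.0
```

Call:
{"op": "move_arm", "data": {
  "motion": [
    {"hand": 0.8, "slide": [0, 0, 0.002], "spin": 0},
    {"hand": 0.8, "slide": [0, 0, 0], "spin": 0},
    {"hand": 0.8, "slide": [0, 0, 0], "spin": 0}
  ]
}}

```text
time_s: 7.65
ee_pos: [584.9, 20.7, 84.5]
tcp_rot: [-0.0, 0.988, -0.157, 0.0]
wrist_force: [2.0, -0.4, 1.4]
finger_gap: 0.274
finger_force: 20.0
```

Call:
{"op": "move_arm", "data": {
  "motion": [
    {"hand": 0.4, "slide": [0, 0, 0], "spin": 0},
    {"hand": 0.2, "slide": [0, 0, 0], "spin": 0},
    {"hand": -0.1, "slide": [0, 0, 0], "spin": 0},
    {"hand": -0.1, "slide": [0, 0, 0], "spin": 0},
    {"hand": -0.1, "slide": [0, 0, 0], "spin": 0}
  ]
}}

```text
time_s: 8.28
ee_pos: [584.8, 20.7, 84.4]
tcp_rot: [0.0, 0.988, -0.157, -0.0]
wrist_force: [-0.0, -0.1, 0.5]
finger_gap: 0.541
finger_force: 0.0
```

Call:
{"op": "move_arm", "data": {
  "motion": [
    {"hand": -0.1, "slide": [0, 0, -0.02], "spin": 0},
    {"hand": -0.1, "slide": [0, 0, -0.03], "spin": 0},
    {"hand": -0.1, "slide": [0, 0, -0.03], "spin": 0},
    {"hand": -0.1, "slide": [-0.04, 0, 0], "spin": 0},
    {"hand": -0.1, "slide": [-0.04, 0, 0], "spin": 0},
    {"hand": -0.1, "slide": [-0.044, 0, 0], "spin": 0},
    {"hand": -0.1, "slide": [0, 0, 0], "spin": 0}
  ]
}}

```text
time_s: 9.15
ee_pos: [465.6, 59.8, 166.4]
tcp_rot: [-0.0, 0.988, -0.156, 0.001]
wrist_force: [0.5, 0.2, 0.7]
finger_gap: 0.552
finger_force: 0.0
```

Run:
```python
from h import *
s=robot.sense(); print(s['ee_pos'],s['tcp_rot'],s['joint_positions'])
S=robot.camera("side")["pixels"];T=robot.camera("top")["pixels"]
def cr(im,x,y,w,h,k): return cv2.resize(np.ascontiguousarray(im[y:y+h,x:x+w]),None,fx=k,fy=k,interpolation=cv2.INTER_CUBIC)
cv2.imwrite('pics/e2.png',np.hstack([cr(S,230,150,80,90,5),cr(T,220,135,80,90,5)]))
```

```text
[465.56338513  59.75557998 166.38751189] [-3.70010532e-04  9.87682533e-01 -1.56465591e-01  1.26325231e-03] [ 7.32128005e-02 -3.21607778e-01  1.96110060e+00  1.44061612e-04
  1.49947110e+00  1.95822162e+00]
```

View pics/e2.png

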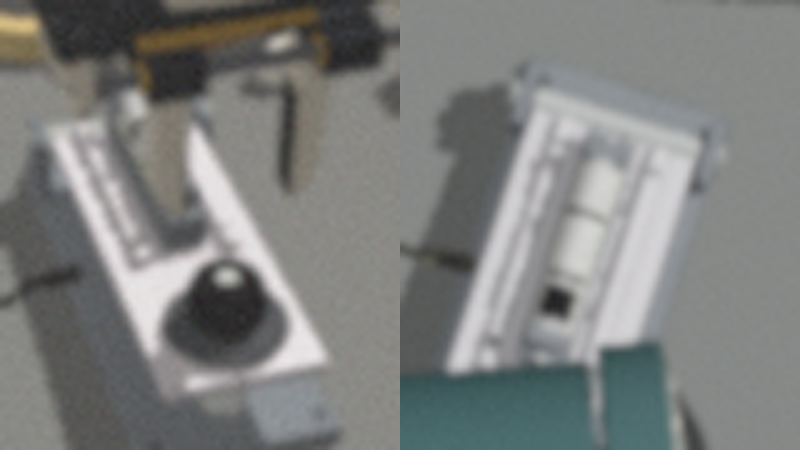

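Side and top crops show the level lying between the rails, clear of the fingers. Its rings are at (585,210) and (572,275) of the top crop and the bubble is at (558,302), at the raised knob end as expected. The top camera keeps a view of it during the press.

Call:
{"op": "move_arm", "data": {
  "motion": [
    {"hand": -0.1, "slide": [0, 0, 0], "spin": -0.104},
    {"hand": -0.1, "slide": [0, 0, 0], "spin": -0.104},
    {"hand": -0.1, "slide": [0, 0, 0], "spin": -0.104},
    {"hand": -0.1, "slide": [0, 0, 0], "spin": -0.104},
    {"hand": -0.1, "slide": [0, 0, 0], "spin": -0.104},
    {"hand": -0.1, "slide": [0, 0, 0], "spin": -0.104},
    {"hand": -0.1, "slide": [0, 0, 0], "spin": -0.104},
    {"hand": -0.1, "slide": [0, 0, 0], "spin": -0.104}
  ]
}}

```text
time_s: 10.25
ee_pos: [467.8, 58.8, 164.9]
tcp_rot: [0.0, 0.878, 0.478, -0.0]
wrist_force: [-0.2, 0.2, 0.1]
finger_gap: 0.548
finger_force: 0.0
```

Call:
{"op": "move_arm", "data": {
  "motion": [
    {"hand": -0.1, "slide": [0, 0, 0], "spin": 0},
    {"hand": -0.1, "slide": [0, 0, 0], "spin": 0}
  ]
}}

```text
time_s: 10.5
ee_pos: [467.3, 58.9, 164.5]
tcp_rot: [-0.0, 0.881, 0.474, -0.0]
wrist_force: [-0.4, -0.2, 0.8]
finger_gap: 0.551
finger_force: 0.0
```

Call:
{"op": "move_arm", "data": {
  "motion": [
    {"hand": -0.25, "slide": [-0.0015, -0.0062, 0.0], "spin": 0},
    {"hand": -0.25, "slide": [0, 0, 0.02], "spin": 0},
    {"hand": -0.25, "slide": [0, 0, 0.02], "spin": 0},
    {"hand": -0.25, "slide": [0, 0, 0.02], "spin": 0},
    {"hand": -0.25, "slide": [0, 0, 0.01], "spin": 0},
    {"hand": -0.25, "slide": [0, 0, 0], "spin": 0},
    {"hand": -0.25, "slide": [0, 0, 0], "spin": 0}
  ],
  "grip_force": 10
}}

```text
time_s: 11.38
ee_pos: [461.2, 61.3, 95.0]
tcp_rot: [0.0, 0.88, 0.476, 0.0]
wrist_force: [0.3, 0.3, 0.3]
finger_gap: 0.626
finger_force: 0.0
```

Call:
{"op": "move_arm", "data": {
  "motion": [
    {"hand": -0.25, "slide": [0, 0, 0.006], "spin": 0},
    {"hand": -0.25, "slide": [0, 0, 0.006], "spin": 0},
    {"hand": -0.25, "slide": [0, 0, 0.003], "spin": 0},
    {"hand": -0.25, "slide": [0, 0, 0], "spin": 0},
    {"hand": -0.25, "slide": [0, 0, 0], "spin": 0}
  ]
}}

```text
time_s: 12.0
ee_pos: [460.9, 61.3, 79.6]
tcp_rot: [-0.0, 0.88, 0.476, -0.0]
wrist_force: [-1.6, 2.4, 3.2]
finger_gap: 0.618
finger_force: 1.7
```

Call:
{"op": "move_arm", "data": {
  "motion": [
    {"hand": -0.25, "slide": [0, 0, 0.002], "spin": 0},
    {"hand": -0.25, "slide": [0, 0, 0.002], "spin": 0},
    {"hand": -0.25, "slide": [0, 0, 0.002], "spin": 0},
    {"hand": -0.25, "slide": [0, 0, 0], "spin": 0},
    {"hand": -0.25, "slide": [0, 0, 0], "spin": 0}
  ]
}}

```text
time_s: 12.62
ee_pos: [460.9, 61.2, 73.5]
tcp_rot: [0.0, 0.88, 0.476, -0.0]
wrist_force: [-4.4, 1.2, 5.7]
finger_gap: 0.627
finger_force: 2.8
```

Call:
{"op": "move_arm", "data": {
  "motion": [
    {"hand": -0.25, "slide": [0, 0, 0.001], "spin": 0},
    {"hand": -0.25, "slide": [0, 0, 0.001], "spin": 0},
    {"hand": -0.25, "slide": [0, 0, 0], "spin": 0},
    {"hand": -0.25, "slide": [0, 0, 0], "spin": 0}
  ]
}}

```text
time_s: 13.12
ee_pos: [461.1, 61.3, 72.2]
tcp_rot: [0.0, 0.88, 0.476, 0.0]
wrist_force: [-7.7, 1.0, 13.8]
finger_gap: 0.627
finger_force: 7.0
```

Call:
{"op": "move_arm", "data": {
  "motion": [
    {"hand": -0.25, "slide": [-0.001, -0.0012, 0.0], "spin": 0},
    {"hand": 0.0, "slide": [0, 0, 0], "spin": 0},
    {"hand": 0.2, "slide": [0, 0, 0], "spin": 0},
    {"hand": 0.5, "slide": [0, 0, 0], "spin": 0},
    {"hand": 0.5, "slide": [0, 0, 0], "spin": 0},
    {"hand": 0.5, "slide": [0, 0, 0], "spin": 0}
  ],
  "grip_force": 35
}}

```text
time_s: 13.88
ee_pos: [460.3, 60.9, 72.4]
tcp_rot: [0.001, 0.88, 0.476, 0.001]
wrist_force: [0.4, -0.3, 9.4]
finger_gap: 0.417
finger_force: 36.0
```

Call:
{"op": "move_arm", "data": {
  "motion": [
    {"hand": 0.5, "slide": [0, 0, -0.001], "spin": 0.1},
    {"hand": 0.5, "slide": [0, 0, -0.001], "spin": 0.1},
    {"hand": 0.5, "slide": [0, 0, 0], "spin": 0},
    {"hand": 0.5, "slide": [0, 0, 0], "spin": 0},
    {"hand": 0.5, "slide": [0, 0, 0], "spin": 0}
  ]
}}

```text
time_s: 14.5
ee_pos: [460.1, 61.1, 74.4]
tcp_rot: [0.0, 0.943, 0.332, 0.001]
wrist_force: [-0.9, 0.9, 12.0]
finger_gap: 0.42
finger_force: 35.8
```

Call:
{"op": "move_arm", "data": {
  "motion": [
    {"hand": 0.5, "slide": [0, 0, -0.001], "spin": 0.1},
    {"hand": 0.5, "slide": [0, 0, -0.001], "spin": 0.1},
    {"hand": 0.5, "slide": [0, 0, 0], "spin": 0},
    {"hand": 0.5, "slide": [0, 0, 0], "spin": 0},
    {"hand": 0.5, "slide": [0, 0, 0], "spin": 0},
    {"hand": 0.5, "slide": [0, 0, 0], "spin": 0},
    {"hand": 0.5, "slide": [0, 0, 0], "spin": 0},
    {"hand": 0.5, "slide": [0, 0, 0], "spin": 0}
  ]
}}

```text
time_s: 15.5
ee_pos: [460.1, 61.5, 76.5]
tcp_rot: [-0.0, 0.984, 0.181, 0.001]
wrist_force: [-0.9, 4.6, 11.4]
finger_gap: 0.422
finger_force: 35.0
```

Call:
{"op": "move_arm", "data": {
  "motion": [
    {"hand": 0.5, "slide": [0, 0, 0], "spin": 0},
    {"hand": 0.5, "slide": [0, 0, 0], "spin": 0},
    {"hand": 0.5, "slide": [0, 0, 0], "spin": 0},
    {"hand": 0.5, "slide": [0, 0, 0], "spin": 0},
    {"hand": 0.5, "slide": [0, 0, 0], "spin": 0},
    {"hand": 0.5, "slide": [0, 0, 0], "spin": 0},
    {"hand": 0.5, "slide": [0, 0, 0], "spin": 0},
    {"hand": 0.5, "slide": [0, 0, 0], "spin": 0}
  ]
}}

```text
time_s: 16.5
ee_pos: [460.1, 61.5, 76.4]
tcp_rot: [-0.0, 0.984, 0.181, 0.001]
wrist_force: [-1.4, 4.3, 11.6]
finger_gap: 0.416
finger_force: 35.0
```

```bash
cat > v.py <<'E'
from h import *
import sys
S=robot.camera("side")["pixels"];T=robot.camera("top")["pixels"]
def cr(im,x,y,w,h,k): return cv2.resize(np.ascontiguousarray(im[y:y+h,x:x+w]),None,fx=k,fy=k,interpolation=cv2.INTER_CUBIC)
cv2.imwrite('pics/%s.png'%sys.argv[1],np.hstack([cr(S,230,150,50,75,8),cr(T,235,150,50,75,8)]))
s=robot.sense(); print(s['ee_pos'],s['wrist_force'],s['tcp_rot'])
E
python3 v.py f1
```

```text
[460.08094618  61.45490779  76.44173603] [-0.71009635  4.41297115 10.26448435] [-3.53018452e-04  9.83562239e-01  1.80565608e-01  1.12212239e-03]
```

View pics/f1.png

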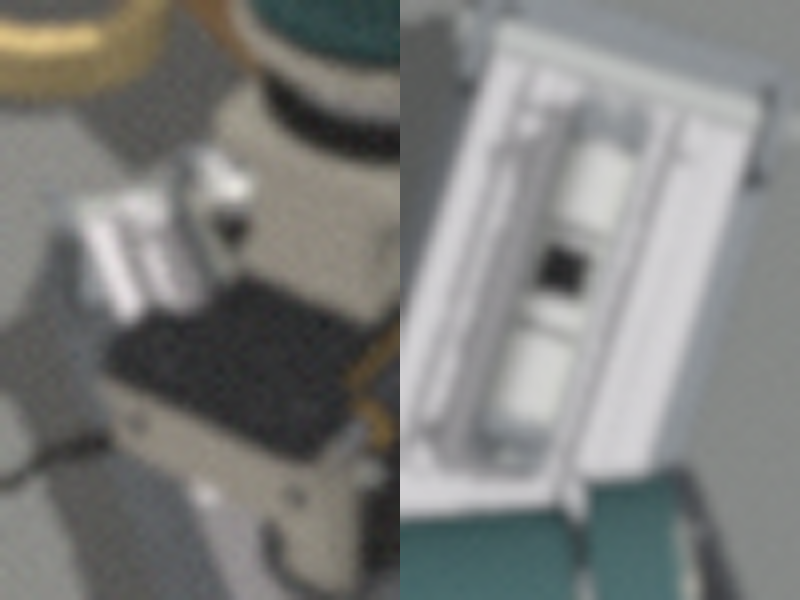

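The level lies in the lane with the bubble at (563,268) of the top half, between the rings at about (585,232) and (548,330), but slightly towards the hinge. I'll measure it with a brightness profile along the vial.

```bash
cat > b.py <<'E'
from h import *
import scipy.ndimage as nd
T=np.mean([robot.camera("top")["pixels"].astype(float).mean(2) for _ in range(3)],0)
n=T[175:195,248:262]; w=np.clip(90-n,0,None); ys,xs=np.mgrid[175:195,248:262]
c=np.array([(xs*w).sum(),(ys*w).sum()])/w.sum()
d=np.array([-.301,.954]); q=np.array([.954,.301])
t=np.arange(-22,24,.5)
P=[np.mean([nd.map_coordinates(T,[[c[1]+a*d[1]+o*q[1]],[c[0]+a*d[0]+o*q[0]]],order=1)[0] for o in(-1,0,1,2)]) for a in t]
print('bubble px',c.round(2))
for a,p in zip(t,P): print(f'{a:.1f}:{p:.0f}',end=' ')
print(robot.sense()['wrist_force'])
E
python3 b.py
```

```text
bubble px [254.52 183.27]
-22.0:168 -21.5:164 -21.0:159 -20.5:155 -20.0:151 -19.5:148 -19.0:147 -18.5:147 -18.0:149 -17.5:155 -17.0:163 -16.5:173 -16.0:182 -15.5:190 -15.0:195 -14.5:198 -14.0:199 -13.5:200 -13.0:200 -12.5:199 -12.0:200 -11.5:200 -11.0:200 -10.5:200 -10.0:200 -9.5:200 -9.0:200 -8.5:199 -8.0:198 -7.5:194 -7.0:187 -6.5:177 -6.0:167 -5.5:158 -5.0:154 -4.5:152 -4.0:147 -3.5:135 -3.0:118 -2.5:96 -2.0:73 -1.5:59 -1.0:52 -0.5:50 0.0:49 0.5:49 1.0:51 1.5:58 2.0:74 2.5:96 3.0:121 3.5:146 4.0:166 4.5:181 5.0:189 5.5:192 6.0:189 6.5:183 7.0:174 7.5:168 8.0:170 8.5:177 9.0:186 9.5:194 10.0:197 10.5:199 11.0:200 11.5:201 12.0:200 12.5:200 13.0:200 13.5:200 14.0:200 14.5:200 15.0:201 15.5:200 16.0:200 16.5:200 17.0:199 17.5:196 18.0:191 18.5:184 19.0:175 19.5:165 20.0:156 20.5:148 21.0:141 21.5:134 22.0:127 22.5:123 23.0:123 23.5:128 [-0.96235731  4.9017604  11.30484453]
```

Call:
{"op": "move_arm", "data": {
  "motion": [
    {"hand": 0.5, "slide": [0, 0, -0.0005], "spin": 0.05},
    {"hand": 0.5, "slide": [0, 0, -0.0005], "spin": 0.05},
    {"hand": 0.5, "slide": [0, 0, 0], "spin": 0},
    {"hand": 0.5, "slide": [0, 0, 0], "spin": 0},
    {"hand": 0.5, "slide": [0, 0, 0], "spin": 0},
    {"hand": 0.5, "slide": [0, 0, 0], "spin": 0},
    {"hand": 0.5, "slide": [0, 0, 0], "spin": 0},
    {"hand": 0.5, "slide": [0, 0, 0], "spin": 0}
  ]
}}

```text
time_s: 17.75
ee_pos: [460.2, 61.7, 77.6]
tcp_rot: [-0.001, 0.995, 0.103, 0.001]
wrist_force: [-0.6, 6.3, 12.7]
finger_gap: 0.421
finger_force: 35.0
```

Call:
{"op": "move_arm", "data": {
  "motion": [
    {"hand": 0.5, "slide": [0, 0, 0], "spin": 0},
    {"hand": 0.5, "slide": [0, 0, 0], "spin": 0},
    {"hand": 0.5, "slide": [0, 0, 0], "spin": 0},
    {"hand": 0.5, "slide": [0, 0, 0], "spin": 0},
    {"hand": 0.5, "slide": [0, 0, 0], "spin": 0},
    {"hand": 0.5, "slide": [0, 0, 0], "spin": 0},
    {"hand": 0.5, "slide": [0, 0, 0], "spin": 0},
    {"hand": 0.5, "slide": [0, 0, 0], "spin": 0}
  ]
}}

```text
time_s: 18.75
ee_pos: [460.2, 61.6, 77.6]
tcp_rot: [-0.001, 0.995, 0.103, 0.001]
wrist_force: [-0.9, 7.1, 12.7]
finger_gap: 0.42
finger_force: 35.0
```

```bash
python3 b.py; python3 v.py f2
```

```text
bubble px [254.13 184.48]
-22.0:154 -21.5:151 -21.0:148 -20.5:147 -20.0:147 -19.5:149 -19.0:152 -18.5:159 -18.0:168 -17.5:178 -17.0:187 -16.5:193 -16.0:197 -15.5:199 -15.0:199 -14.5:199 -14.0:199 -13.5:199 -13.0:200 -12.5:199 -12.0:199 -11.5:199 -11.0:199 -10.5:200 -10.0:200 -9.5:198 -9.0:195 -8.5:190 -8.0:181 -7.5:172 -7.0:166 -6.5:166 -6.0:172 -5.5:179 -5.0:182 -4.5:178 -4.0:166 -3.5:147 -3.0:123 -2.5:97 -2.0:75 -1.5:60 -1.0:52 -0.5:48 0.0:47 0.5:48 1.0:51 1.5:59 2.0:73 2.5:94 3.0:118 3.5:141 4.0:159 4.5:168 5.0:172 5.5:170 6.0:168 6.5:170 7.0:176 7.5:185 8.0:192 8.5:197 9.0:199 9.5:200 10.0:201 10.5:201 11.0:201 11.5:201 12.0:201 12.5:201 13.0:201 13.5:201 14.0:201 14.5:201 15.0:201 15.5:200 16.0:197 16.5:193 17.0:186 17.5:176 18.0:166 18.5:157 19.0:149 19.5:142 20.0:135 20.5:128 21.0:123 21.5:122 22.0:126 22.5:131 23.0:135 23.5:136 [-0.8764972   4.85841786 12.84083879]
[460.17123317  61.63467862  77.57153143] [-1.53792263  5.40716051 13.05815562] [-6.35479757e-04  9.94695977e-01  1.02849439e-01  1.22549045e-03]
```

View pics/f2.png

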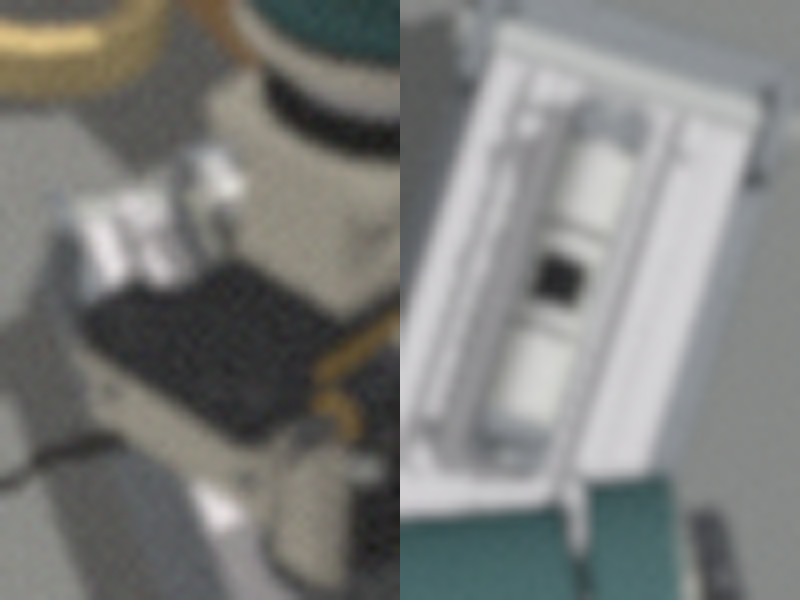

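The bubble at (557,277) is now midway between the rings at (572,232) and (548,325). The foot is pressed with about 13 N of downward force against a spring of about 5 N, and the level sits centrally between the rails.

```bash
python3 -c "
from cell import robot
print(robot.hand_in())"
```

```text
the job is handed in; nothing more can be done
None
```

I laid the spirit level in the lane and let go of it. I then gripped the knob, pressed the stage down onto its screw and turned the knob until the bubble stood centred, within about 1 mm by the top camera. I handed the job in still gripping and pressing; `hand_in()` gave no verdict, so I don't know how it was judged.

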